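# Gauge the bearing carriers and set aside the one not reamed through

## Task

Take the blue-handled plug gauge from its wooden stand and try it in the bore of each of the three aluminium carriers, working along the row from left to right: a good bore takes the pin right up to the collar, a bore that was not reamed through stops it part-way. Slide any carrier that stops the gauge into the red rework bay without lifting it off the board, so that its whole round boss is inside, leave the good ones standing at their places, and put the gauge back in its stand. Do not disturb the other things on the bench.

Things in the scene. Friction and masses are not known exactly. Their poses are not given: they have to be found in the camera images.
- gauge_grip (a point): middle of the plug gauge's blue handle, where to grip it. The gauge (0.25 kg, 121 mm long) starts upright, its collar resting on the stand. Hexagonal handle 24 mm across flats, 75 mm long; this point is 37.5 mm below its top, 37.5 mm above the collar. z up along the gauge; x (also x turned by 60 and 120 degrees) is square to a pair of flats: close the jaws along it.
- gauge_tip (a point): centre of the lower end of the gauge's steel pin, 83.5 mm below gauge_grip along the gauge; same axes. Pin 27 mm in diameter, 40 mm long, its end chamfered (2 mm in over 2.5 mm). Above it a steel collar 44 mm in diameter, 6 mm thick, then the handle.
- stand_hole0 (a point): centre of the mouth of the hole in the gauge's stand, in the top face of a fixed dark wooden block 72 x 72 x 46 mm on the board; the collar rests on this face. Hole 33 mm in diameter, chamfered 3 mm, right down to the board. z up. It stands left or right of the red bay.
- carrier_a_bore (a point): centre of the bore's mouth in the top face of one of three look-alike loose cast-aluminium carriers (0.3-0.6 kg), 50 mm tall: square flange 84 x 84 x 12 mm, round boss 60 mm across. z up, x and y along the flange's sides. Vertical bore 30 mm wide: right through if good, else narrowing to 24 mm at 18 mm below the mouth. Each starts within 12 mm of one of the three places, shuffled, turned up to 0.3 rad.
- carrier_b_bore (a point): centre of the bore's mouth in the top face of one of three look-alike loose cast-aluminium carriers (0.3-0.6 kg), 50 mm tall: square flange 84 x 84 x 12 mm, round boss 60 mm across. z up, x and y along the flange's sides. Vertical bore 30 mm wide: right through if good, else narrowing to 24 mm at 18 mm below the mouth. Each starts within 12 mm of one of the three places, shuffled, turned up to 0.3 rad.
- carrier_c_bore (a point): centre of the bore's mouth in the top face of one of three look-alike loose cast-aluminium carriers (0.3-0.6 kg), 50 mm tall: square flange 84 x 84 x 12 mm, round boss 60 mm across. z up, x and y along the flange's sides. Vertical bore 30 mm wide: right through if good, else narrowing to 24 mm at 18 mm below the mouth. Each starts within 12 mm of one of the three places, shuffled, turned up to 0.3 rad.
- place_left (a point): centre, on the board's surface, of the left one of the three places marked with black corners in a row along the board's far side (left is +y, seen from the robot), 130 mm apart. x of this point is the board's direction away from the robot, y along the row to the left.
- place_middle (a point): centre, on the board's surface, of the middle one of the three places marked with black corners in a row along the board's far side (left is +y, seen from the robot), 130 mm apart. x of this point is the board's direction away from the robot, y along the row to the left.
- place_right (a point): centre, on the board's surface, of the right one of the three places marked with black corners in a row along the board's far side (left is +y, seen from the robot), 130 mm apart. x of this point is the board's direction away from the robot, y along the row to the left.
- bay_in (a point): centre of the floor of the red rework bay, level with the board: a red rectangle 130 mm deep (x) and 360 mm wide (y) with a fixed red fence 22 mm high, 4 mm thick, on three sides. It is open, without a sill, on its +x side, which faces the row of carriers. x points out through the open side, z up.
- damper: bystander: coil-over suspension damper 280 mm long lying beyond the board, about 60 mm high; origin under its middle.
- tin: bystander: round tin 72 mm in diameter, 90 mm high, standing on the board beside the bay, on the side away from the stand; origin at the centre of its base.
- tape: bystander: yellow roll of tape, 100 mm outside diameter, 25 mm high, lying flat right of the board; origin at the centre of its underside.
- spanner: bystander: spanner 190 mm long lying left of the board; origin near its middle.
Mind the look-alikes: they are no part of the job. Leave any orange look-alike of the part that bears carrier_c_bore alone.

How it is judged:
On the way, in this order (a step that is already met when the one before it is completed fails the run):
1. gauge tried in the carrier at the left place: pin down the bore to the collar (within 10 mm), or to where the bore stops it (horizontal distance between gauge_tip and place_left below 0.045 m and ((horizontal distance between gauge_tip and carrier_a_bore below 0.006 m and z of gauge_tip in the frame of carrier_a_bore below -0.03 m) or (horizontal distance between gauge_tip and carrier_b_bore below 0.006 m and z of gauge_tip in the frame of carrier_b_bore below -0.014 m) or (horizontal distance between gauge_tip and carrier_c_bore below 0.006 m and z of gauge_tip in the frame of carrier_c_bore below -0.03 m))), for 0.1 s.
2. gauge tried in the carrier at the middle place: pin down the bore to the collar (within 10 mm), or to where the bore stops it (horizontal distance between gauge_tip and place_middle below 0.045 m and ((horizontal distance between gauge_tip and carrier_a_bore below 0.006 m and z of gauge_tip in the frame of carrier_a_bore below -0.03 m) or (horizontal distance between gauge_tip and carrier_b_bore below 0.006 m and z of gauge_tip in the frame of carrier_b_bore below -0.014 m) or (horizontal distance between gauge_tip and carrier_c_bore below 0.006 m and z of gauge_tip in the frame of carrier_c_bore below -0.03 m))), for 0.1 s.
3. gauge tried in the carrier at the right place: pin down the bore to the collar (within 10 mm), or to where the bore stops it (horizontal distance between gauge_tip and place_right below 0.045 m and ((horizontal distance between gauge_tip and carrier_a_bore below 0.006 m and z of gauge_tip in the frame of carrier_a_bore below -0.03 m) or (horizontal distance between gauge_tip and carrier_b_bore below 0.006 m and z of gauge_tip in the frame of carrier_b_bore below -0.014 m) or (horizontal distance between gauge_tip and carrier_c_bore below 0.006 m and z of gauge_tip in the frame of carrier_c_bore below -0.03 m))), for 0.1 s.
At the end, for the whole second after the job is handed in: Carrier that stops the gauge: flat on the board, its 60 mm boss wholly inside the red bay. Good carriers: flat, within 40 mm of their starts. Gauge: pin down in its stand, upright within 0.12 rad, collar within 6 mm of the block (x of carrier_b_bore in the frame of bay_in between -0.065 and 0.035 m and y of carrier_b_bore in the frame of bay_in between -0.152 and 0.152 m and z of carrier_b_bore in the frame of bay_in below 0.056 m and angle between each of carrier_b_bore, carrier_a_bore, carrier_c_bore's own z axis and vertical below 0.08 rad and distance of each of carrier_a_bore, carrier_c_bore from where it was at the start of the episode below 0.04 m and horizontal distance between gauge_grip and stand_hole0 below 0.015 m and z of gauge_tip in the frame of stand_hole0 below -0.034 m and angle between gauge_grip's own z axis and vertical below 0.12 rad); the robot touches nothing.
It fails at once if a carrier lifted more than 20 mm off the board (z of any of carrier_a_bore, carrier_b_bore, carrier_c_bore in the frame of place_middle above 0.07 m).
It fails at once if a bystander (damper, tin, tape, spanner) moved more than 40 mm (distance of any of damper, tin, tape, spanner from where it was at the start of the episode above 0.04 m).
It also fails if it takes over 58 s, if anything falls off the work surface, if the arm or the gripper's body presses on something with over 40 N, if the wrist force passes 120 N, or if a joint passes its speed limit or range.

## Robot

A 7-joint arm with a two-finger parallel gripper is mounted at the origin on the work surface. World frame = base frame: x ahead of the robot, y to its left, z up, the work surface at z = 0. Lengths are in m, angles in rad, forces in N, time in s.
With the tool pointing down it reaches from about 0.425 to 0.95 m from the base axis. Payload 4.7 kg.
Tool frame: the origin (TCP) lies between the finger pads; the fingertips stand 25 mm ahead of it and the grasp point (between the pads) lies 6 mm ahead of it; x points along the fingers, z is the direction in which the jaws open and shut, and the axes are right-handed (so a half turn about x gives the same grasp; the last joint's range is limited). The gripper opens to 85 mm and grips with 20 to 120 N. Pads are 22 mm wide; open, the fingers measure 114 mm over their backs; the gripper's body (76 mm by 85 mm) begins 54 mm behind the grasp point. The pads swing forward as they close: fully open they stand 13 mm farther back than shut.
Start: joints at [1.319, 0.469, -0.049, 1.532, 0.024, 1.141, -0.082], TCP at [0.149, -0.658, 0.256] pointing down, gripper open.
Joint ranges: [-2.59, 2.59], [-0.33, 1.99], [-1.39, 1.29], [0.1, 2.45], [-1.04, 4.18], [0.21, 1.99], [-2.66, 2.66]. Speed limits (rad/s): [2.57, 2.57, 3.14, 3.14, 3.14, 3.14, 3.14].

## Interface

Orientations are given as a 3x3 rotation matrix whose columns are the frame's x, y, z axes.
In Python, from rig import * gives the robot as it stands. Calls block until the motion is done:
- movep(position, orientation): joint-space move of the TCP to a pose.
- move_l(position, attitude=None, feed=0.15, until_force=None): straight line of the TCP; attitude=None keeps the orientation; feed is the mean speed in m/s. With until_force (N) it stops when the force on the tool has changed by that much, and returns True; else False.
- move_joints(angles): joint-space move.
- command_gripper(opening, newtons=None): finger opening in m; newtons is the grip in N (None keeps the last); returns when the fingers have stopped.
- sleep(seconds).
- inverse_kinematics(position, orientation): joint angles nearest the present ones, or None.
- sense(): the state.
- camera(name): name is "scene" or "top"; returns (picture, depth): 480x640x3 uint8, red, green, blue; 480x640 float32, m along the optical axis (not along the pixel's ray), 0 where there is no reading.
- camera_params(name): a dict with "K" (3x3 intrinsics, pixels), "position" and "rotation" of the camera in the world. Camera axes: x right, y down, z forward; pixel columns grow to the right and rows downward; lengths in m; the calibration is good to about 2 mm. A picture is of the moment at which its call begins. camera_params takes no time and is no camera call.
A pose or a line that the arm cannot do raises Unreachable and nothing moves.
- finish_job(): hands the job in, once; it reports no verdict.
The state is a dict: "time_s": time; "joint_pos": joint angles; "qd": joint speeds; "joint_efforts": joint torques, N m; "position": TCP position; "tcp_rot": TCP orientation; "wrist_force": force on the tool from outside, world axes, zero at the start; "ft_torque": the same for the moment, N m; "finger_gap": finger opening in m.
Only numpy, scipy, OpenCV 4.12 (cv2) and the standard library are available. Lean on these libraries where they do the work, as an engineer would, in place of code of your own. Each camera call takes 0.05 s, during which the arm holds its last target.

## Working session

There is one attempt and no reset: what is moved stays moved. The work goes in short steps, each a Python script; the robot and the scene stay as the last script left them, time stands still between calls to the robot, and variables do not carry over. Pictures are saved under pics/ and viewed, and the job is handed in when it is done.

```bash
mkdir -p pics; ls; python3 - <<'E'
from rig import *
import numpy as np, cv2
for n in("scene","top"):
    p,d=camera(n); cv2.imwrite(f"pics/{n}0.png",p[:,:,::-1]); np.savez(f"{n}0.npz",p=p,d=d)
    c=camera_params(n); print(n,c)
s=sense(); print(s)
E
```

```text
pics
scene {'K': array([[483.50282916,   0.        , 323.22895143],
       [  0.        , 483.50282916, 240.91661728],
       [  0.        ,   0.        ,   1.        ]]), 'position': array([1.20899029, 0.1788754 , 0.81892479]), 'rotation': array([[-0.28453692,  0.70243018, -0.65240369],
       [ 0.95853761,  0.21955485, -0.18166266],
       [ 0.01563306, -0.67704321, -0.73577721]])}
top {'K': array([[541.87349118,   0.        , 310.93654197],
       [  0.        , 541.87349118, 232.82086594],
       [  0.        ,   0.        ,   1.        ]]), 'position': array([0.39644186, 0.00597109, 1.54597223]), 'rotation': array([[ 0.02165294, -0.99628251,  0.08338051],
       [-0.99972857, -0.02229395, -0.00676434],
       [ 0.00859807, -0.08321141, -0.99649482]])}
{'time_s': 0.1, 'joint_pos': array([ 1.31912338,  0.46937634, -0.0486087 ,  1.53355278,  0.02409676,
        1.14101779, -0.08232153]), 'qd': array([-0.00067049, -0.00014314, -0.00027957, -0.00229074,  0.00189745,
       -0.0003378 ,  0.00029486]), 'joint_efforts': array([ 1.03215640e-03, -5.11512101e+01, -4.71749157e-02, -2.38386762e+01,
        1.07514227e-02,  4.38579285e-03, -1.47682374e-05]), 'position': array([ 0.14904971, -0.65785006,  0.25536506]), 'tcp_rot': array([[-4.41842800e-04,  9.75284587e-01,  2.20951984e-01],
       [ 1.71277002e-03,  2.20952420e-01, -9.75283084e-01],
       [-9.99998436e-01, -5.24818734e-05, -1.76806444e-03]]), 'wrist_force': array([-0.18676709, -0.75156627,  0.47522909]), 'ft_torque': array([-0.00673535, -0.00317164, -0.00433317]), 'finger_gap': 0.08522711235555983}
```

View pics/scene0.png

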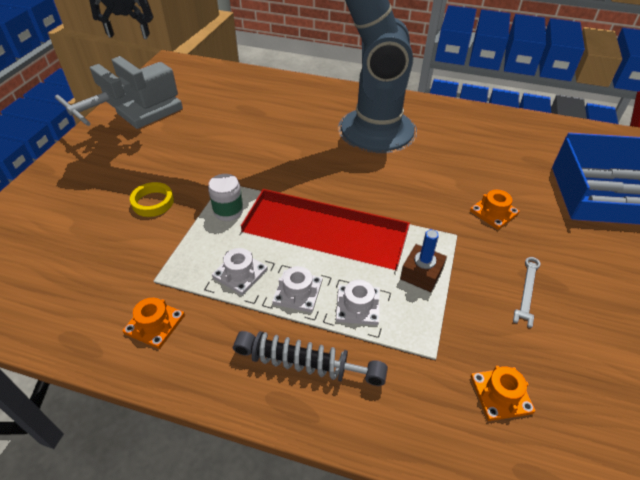

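View pics/top0.png

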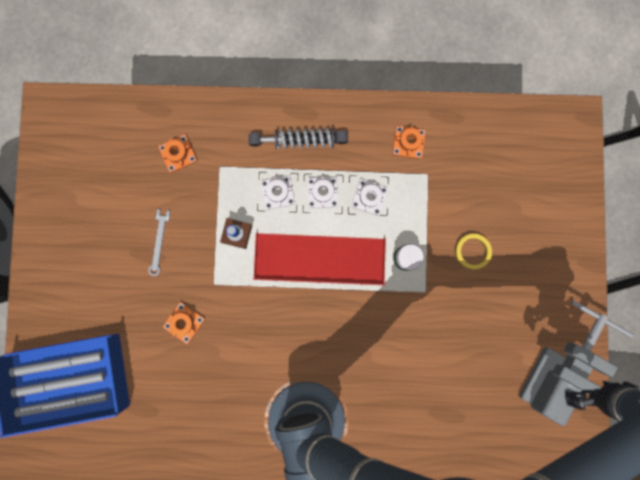

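The scene view shows three carriers at about (238,268), (298,288) and (360,300), with the gauge stand at (425,260). In the top view the carriers are at (278,190), (323,190) and (370,195) and the stand at (236,232). The tin is right of the bay at (408,256). I'll measure them next.

```bash
cat > h.py <<'E'
import numpy as np, cv2
from rig import *
def cloud(n,d):
    c=camera_params(n);K=c["K"];v,u=np.mgrid[:480,:640]
    r=np.stack([(u-K[0,2])/K[0,0],(v-K[1,2])/K[1,1],np.ones_like(u,float)],-1)
    return (r*d[...,None])@c["rotation"].T+c["position"]
def ray(n,uv,z):
    c=camera_params(n);K=c["K"];uv=np.atleast_2d(uv).astype(float)
    r=np.stack([(uv[:,0]-K[0,2])/K[0,0],(uv[:,1]-K[1,2])/K[1,1],np.ones(len(uv))],-1)@c["rotation"].T
    return c["position"]+r*((z-c["position"][2])/r[:,2])[:,None]
def proj(n,P):
    c=camera_params(n);q=(np.atleast_2d(P)-c["position"])@c["rotation"]@c["K"].T
    return q[:,:2]/q[:,2:]
E
python3 - <<'E'
from h import *
for n in("scene","top"):
    f=np.load(n+"0.npz");p,d=f["p"],f["d"];W=cloud(n,d)
    hsv=cv2.cvtColor(p,cv2.COLOR_RGB2HSV)
    red=((hsv[...,0]<6)|(hsv[...,0]>174))&(hsv[...,1]>200)&(hsv[...,2]>60)
    red&=(np.abs(W[...,0]-.45)<.25)&(np.abs(W[...,1])<.35)
    print(n,"red z hist",np.percentile(W[red][:,2],[5,25,50,75,95]))
    wh=(hsv[...,1]<40)&(hsv[...,2]>150)&(W[...,0]>.3)&(W[...,0]<.9)&(np.abs(W[...,1])<.4)&(W[...,2]<.04)
    print("board z",np.percentile(W[wh][:,2],[5,25,50,75,95]), W[wh].min(0),W[wh].max(0))
    blue=(hsv[...,0]>100)&(hsv[...,0]<130)&(hsv[...,1]>120)&(W[...,0]>.3)&(W[...,0]<.8)&(np.abs(W[...,1])<.35)
    print("blue",blue.sum(),W[blue].mean(0) if blue.any() else 0, np.percentile(W[blue][:,2],[0,5,50,95,100]))
    if n=="scene": box=(slice(215,345),slice(200,480))
    else: box=(slice(155,300),slice(205,440))
    im=p[box][:,:,::-1]; cv2.imwrite(f"pics/{n}_zoom.png",cv2.resize(im,None,fx=3.0 if n=="top" else 2.8,fy=3.0 if n=="top" else 2.8,interpolation=cv2.INTER_CUBIC))
E
```

```text
scene red z hist [0.00278814 0.004358   0.0054729  0.0069801  0.02144022]
board z [0.00223665 0.00374166 0.00481984 0.00594066 0.01586756] [ 0.31352395 -0.33412466 -0.0014987 ] [0.83780223 0.37609363 0.03997535]
blue 307 [0.52621346 0.20723857 0.09578128] [0.05416608 0.06139918 0.09574702 0.12948273 0.13424075]Traceback (most recent call last):
  File "<stdin>", line 7, in <module>
    return _quantile_unchecked(
        a, q, axis, out, overwrite_input, method, keepdims, weights)
    return _ureduce(a,
                    func=_quantile_ureduce_func,
    ...<5 lines>...
                    overwrite_input=overwrite_input,
                    method=method)
    r = func(a, **kwargs)
    result = _quantile(arr,
                       quantiles=q,
    ...<2 lines>...
                       out=out,
                       weights=wgt)
    slices_having_nans = np.isnan(arr[-1, ...])
                                  ~~~^^^^^^^^^
IndexError: index -1 is out of bounds for axis 0 with size 0
```

```bash
python3 - <<'E'
from h import *
for n in("scene","top"):
    f=np.load(n+"0.npz");p,d=f["p"],f["d"]
    print(n,(d>0).mean())
    box=(slice(215,345),slice(200,470)) if n=="scene" else (slice(155,300),slice(205,440))
    cv2.imwrite(f"pics/{n}_zoom.png",cv2.resize(p[box][:,:,::-1],None,fx=2.9,fy=2.9,interpolation=cv2.INTER_CUBIC))
E
```

```text
scene 0.9957486979166666
top 0.9960677083333334
```

View pics/scene_zoom.png

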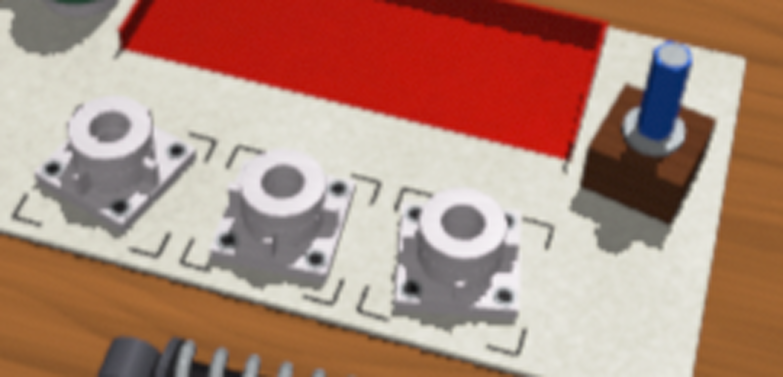

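View pics/top_zoom.png

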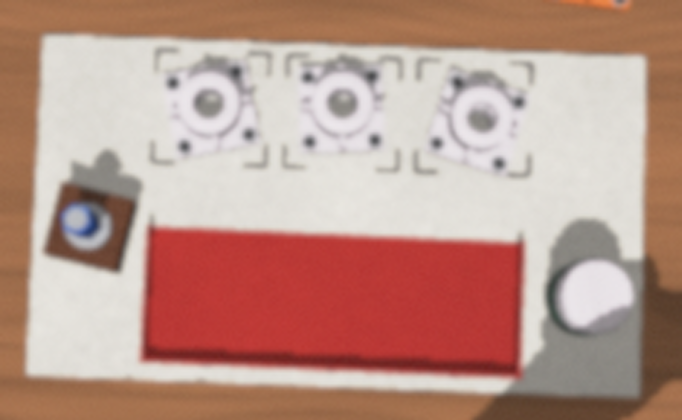

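```bash
python3 - <<'E'
from h import *
a=np.load("scene0.npz");b=np.load("top0.npz")
s=a["p"][225:297,398:452][:,:,::-1]; t=b["p"][212:252,216:256][:,:,::-1]
s=cv2.resize(s,(432,576),interpolation=cv2.INTER_LANCZOS4); t=cv2.resize(t,(360,360),interpolation=cv2.INTER_LANCZOS4)
o=np.zeros((576,792,3),np.uint8);o[:,:432]=s;o[:360,432:]=t
cv2.imwrite("pics/gz.png",o)
# bores
for n,f,box in(("scene",a,(200,440,215,345)),("top",b,(250,410,160,225))):
    p=f["p"];g=cv2.cvtColor(p,cv2.COLOR_RGB2GRAY);W=cloud(n,f["d"])
    print(n,"boardz",[round(float(np.median(W[v-3:v+4,u-3:u+4,2])),4) for u,v in ([(250,300),(330,315),(410,330)] if n=="scene" else [(300,222),(350,222),(240,190),(410,200)])])
    m=np.zeros_like(g);x0,x1,y0,y1=box
    sub=g[y0:y1,x0:x1]
    th=175
    bw=(sub<th).astype(np.uint8)
    k,l,st,c=cv2.connectedComponentsWithStats(bw,connectivity=4)
    for i in range(1,k):
        if 30<st[i,4]<400: print(st[i]+[x0,y0,0,0,0],c[i]+[x0,y0],ray(n,c[i]+[x0,y0],.055)[0].round(4))
E
```

```text
scene boardz [0.0049, 0.0048, 0.0049]
[231 253  14  11 122] [237.53278689 258.20491803] [ 0.6313 -0.1654  0.055 ]
[265 261  10  10  36] [270.75       264.41666667] [ 0.6265 -0.0939  0.055 ]
[278 265  13   8  34] [282.67647059 267.41176471] [ 0.6268 -0.0678  0.055 ]
[290 272  15  12 140] [297.02142857 277.23571429] [ 0.6423 -0.0318  0.055 ]
[321 275  11  11  31] [327.38709677 278.51612903] [0.6273 0.0274 0.055 ]
[204 282  10  11  38] [207.60526316 288.10526316] [ 0.7199 -0.1904  0.055 ]
[352 286  16  12 148] [359.22972973 291.31081081] [0.6394 0.0959 0.055 ]
[245 295  14   9  40] [252.4   300.175] [ 0.7209 -0.0958  0.055 ]
[304 311  15  10  38] [312.44736842 316.65789474] [0.7228 0.0259 0.055 ]
[323 313  11  13  39] [326.51282051 320.35897436] [0.7229 0.0534 0.055 ]
[368 328  14  10  34] [376.14705882 333.88235294] [0.7242 0.1483 0.055 ]
top boardz [0.0058, 0.0064, 0.006, 0.0073]
[271 174  21  14 113] [281.75221239 179.28318584] [0.6689 0.0803 0.055 ]
[316 174  20  12 106] [326.12264151 178.32075472] [ 0.6744 -0.0431  0.055 ]
[360 180  20   8  93] [368.94623656 182.79569892] [ 0.6646 -0.1627  0.055 ]
[272 186  10   9  74] [276.37837838 190.13513514] [0.638  0.0944 0.055 ]
[318 186  10   9  74] [322.5        190.08108108] [ 0.6411 -0.0337  0.055 ]
[366 193  10   7  56] [370.67857143 196.05357143] [ 0.6274 -0.168   0.055 ]
```

View pics/gz.png

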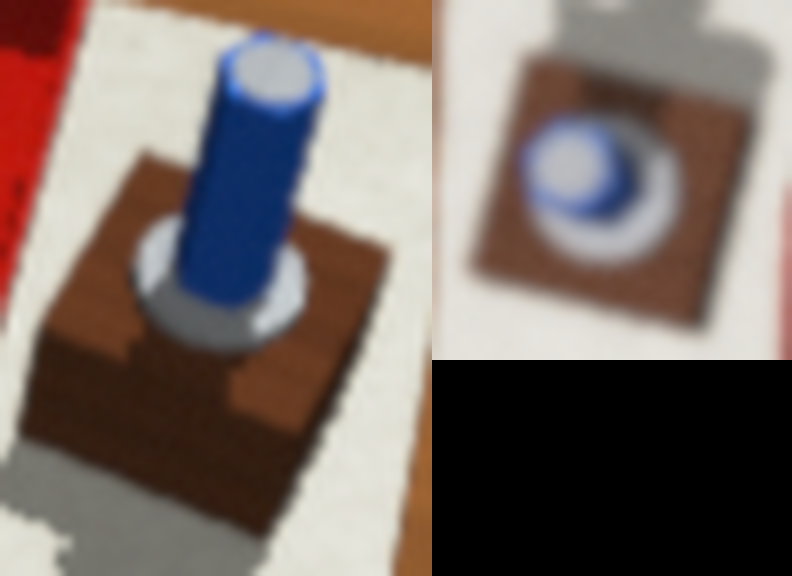

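```bash
python3 - <<'E'
from h import *
a=np.load("scene0.npz")["p"]
for v in (238,242,246,250,254): print(v,[tuple(int(z) for z in a[v,u]) for u in range(419,440)])
for v in range(228,241): print(v,' '.join(f"{int(a[v,u][0]):3d}/{int(a[v,u][2]):3d}" for u in range(423,442)))
E
```

```text
238 [(221, 220, 207), (222, 221, 209), (222, 221, 208), (218, 216, 203), (184, 184, 176), (75, 82, 101), (16, 38, 79), (9, 40, 93), (17, 48, 106), (18, 51, 111), (32, 63, 127), (47, 79, 147), (63, 94, 161), (74, 105, 173), (75, 110, 181), (67, 99, 167), (47, 81, 154), (37, 68, 130), (88, 101, 133), (168, 172, 175), (218, 216, 203)]
242 [(219, 218, 204), (221, 220, 208), (219, 217, 205), (188, 188, 179), (77, 84, 101), (16, 38, 79), (12, 40, 91), (13, 45, 101), (15, 45, 102), (11, 45, 101), (12, 45, 101), (13, 45, 101), (15, 45, 101), (12, 45, 101), (10, 45, 100), (10, 46, 100), (28, 53, 103), (92, 102, 128), (172, 175, 177), (219, 218, 206), (222, 220, 208)]
246 [(109, 67, 45), (112, 75, 57), (105, 82, 78), (55, 60, 85), (16, 37, 78), (9, 39, 90), (12, 44, 100), (12, 45, 101), (14, 45, 101), (13, 46, 101), (13, 45, 101), (14, 46, 101), (12, 45, 100), (12, 45, 100), (12, 45, 100), (28, 51, 102), (93, 102, 129), (174, 177, 178), (222, 221, 210), (226, 224, 213), (226, 225, 214)]
250 [(101, 58, 36), (88, 54, 50), (37, 37, 67), (11, 35, 77), (11, 39, 91), (13, 45, 100), (11, 44, 101), (1
[... 1858 characters left out ...]
/193 182/193 181/195 171/197 134/204  84/208 138/198 214/204 218/203 220/205
237 190/182  99/119  29/ 83  17/110  29/145  52/150  85/160 116/176 134/185 141/187 141/187 137/190 118/193  82/178  67/168 141/171 214/202 221/206 222/208
238 184/176  75/101  16/ 79   9/ 93  17/106  18/111  32/127  47/147  63/161  74/173  75/181  67/167  47/154  37/130  88/133 168/175 218/203 222/209 222/209
239 164/161  60/ 89  11/ 81  12/ 97  10/100  14/101  14/104  16/110  19/122  30/139  31/145  26/127  14/109  35/107 107/135 188/188 221/208 224/211 223/210
240 131/141  42/ 83  10/ 84  11/100  11/100  10/100  15/102  13/102  14/104  15/105  12/106  14/103  11/100  42/105 125/143 207/199 224/212 224/211 223/209
```

```bash
python3 - <<'E'
from h import *
P=ray("scene",[(433,239.3),(430,228.8),(431.5,234.),(424.8,236),(437.6,232)],.132);print(P.round(4));d=P[0]-P[1];print("vertex dir",np.degrees(np.arctan2(d[1],d[0])),np.linalg.norm(d))
a=np.load("scene0.npz")["p"];b=np.load("top0.npz")["p"]
# gauge handle centre predicted via top: cap centroid gray
for n,p,(x0,x1,y0,y1) in(("scene",a,(422,440,226,242)),("top",b,(226,246,222,242))):
    s=p[y0:y1,x0:x1].astype(int)
    m=((abs(s[...,0]-s[...,2])<22)&(s[...,0]>140)&(s[...,0]<200)).astype(np.uint8)
    k,l,st,c=cv2.connectedComponentsWithStats(m,connectivity=4)
    i=1+np.argmax(st[1:,4]);q=c[i]+[x0,y0];print(n,st[i],q,ray(n,q,.132)[0].round(4))
# stand top in top view: brown mask
for n,p,(x0,x1,y0,y1) in(("top",b,(216,256,212,254)),):
    s=p[y0:y1,x0:x1]
    h=cv2.cvtColor(s,cv2.COLOR_RGB2HSV)
    m=((h[...,2]<150)).astype(np.uint8)
    red=b
# red bay
    h=cv2.cvtColor(p,cv2.COLOR_RGB2HSV)
    m=(((h[...,0]<6)|(h[...,0]>174))&(h[...,1]>150)).astype(np.uint8);m[:150]=0;m[310:]=0
    k,l,st,c=cv2.connectedComponentsWithStats(m);i=1+np.argmax(st[1:,4]);print(st[i])
    cs,_=cv2.findContours((l==i).astype(np.uint8),0,1);r=cv2.minAreaRect(cs[0]);print(r);bx=cv2.boxPoints(r);print(bx,ray(n,bx,.005).round(4),ray(n,[r[0]],.005))
# scene bay mask
h=cv2.cvtColor(a,cv2.COLOR_RGB2HSV)
m=(((h[...,0]<6)|(h[...,0]>174))&(h[...,1]>150)&(h[...,2]>100)).astype(np.uint8);k,l,st,c=cv2.connectedComponentsWithStats(m);i=1+np.argmax(st[1:,4])
cs,_=cv2.findContours((l==i).astype(np.uint8),0,1);ap=cv2.approxPolyDP(cs[0],4,True)[:,0];print(ap.tolist(),ray("scene",ap,.005).round(3)[:,:2].tolist())
E
```

```text
[[0.5321 0.212  0.132 ]
 [0.5053 0.2024 0.132 ]
 [0.5187 0.2072 0.132 ]
 [0.528  0.1954 0.132 ]
 [0.5096 0.218  0.132 ]]
vertex dir 19.749615511535904 0.028447628748506648
scene [ 6  4  9  7 45] [431.91111111 233.13333333] [0.5161 0.2077 0.132 ]
top [ 2  7 15 12 71] [236.45070423 236.26760563] [0.5014 0.1908 0.132 ]
[ 255  235  129   49 5603]
((319.6849365234375, 258.7471923828125), (128.61761474609375, 43.915035247802734), 2.4895529747009277)
[[254.48306 277.8906 ]
 [256.3906  234.017  ]
 [384.8868  239.60379]
 [382.97928 283.4774 ]] [[ 0.3938  0.1526  0.005 ]
 [ 0.5185  0.1509  0.005 ]
 [ 0.5107 -0.2159  0.005 ]
 [ 0.3859 -0.2118  0.005 ]] [[ 0.45199402 -0.03095563  0.005     ]]
[[241, 225], [264, 190], [404, 222], [401, 231], [262, 199], [242, 231], [395, 269], [409, 223], [263, 189]] [[0.496, -0.221], [0.364, -0.215], [0.371, 0.144], [0.403, 0.143], [0.397, -0.207], [0.514, -0.211], [0.52, 0.151], [0.371, 0.156], [0.362, -0.218]]
```

```bash
python3 - <<'E'
from h import *
print(ray("top",[(231.0,229.9)],.132),ray("top",[(234.9,232.8)],.057))
b=np.load("top0.npz")["p"]
s=b[222:244,222:246].astype(int)
h=cv2.cvtColor(b,cv2.COLOR_RGB2HSV)[222:244,222:246]
# collar + handle in scene : collar ellipse bottom/left/right
m=((h[...,0]>95)&(h[...,0]<130)&(h[...,1]>60)).astype(int)
for r in range(22): print(222+r,' '.join(f"{s[r,c,0]:3d}/{s[r,c,2]:3d}" for c in range(0,20)))
E
```

```text
[[0.51774219 0.20564352 0.132     ]] [[0.51640232 0.20523736 0.057     ]]
222 226/217 221/209 194/173 150/120 119/ 74 111/ 57 107/ 52 108/ 53 106/ 52 101/ 49  88/ 43  75/ 40  68/ 35  66/ 34  68/ 37  70/ 39  70/ 41  73/ 49  77/ 52  85/ 60
223 225/216 217/203 185/162 139/107 112/ 65 106/ 53 106/ 54 106/ 54 105/ 57  98/ 53  88/ 51  77/ 47  71/ 42  67/ 40  68/ 41  69/ 41  68/ 38  70/ 40  69/ 35  80/ 43
224 223/213 211/192 172/148 130/ 94 109/ 61 107/ 55 106/ 63 104/ 76 101/ 84  97/ 85  91/ 79  85/ 76  80/ 72  77/ 67  77/ 63  78/ 60  74/ 51  71/ 44  73/ 38  88/ 45
225 220/209 199/180 158/130 123/ 81 110/ 61 107/ 69 104/ 90 104/117 106/133 104/131 106/128 103/124  96/115  94/103  96/ 97  93/ 87  87/ 77  80/ 61  79/ 51  90/ 47
226 219/207 191/170 147/115 117/ 73 108/ 71 109/ 95 113/129 123/159 130/172 133/173 130/170 121/168 105/156 100/135 101/116 105/108 100/ 99  92/ 86  90/ 72  93/ 58
227 216/203 183/163 138/107 111/ 77 106/ 94 114/131 133/161 150/180 162/190 165/191 158/189 142/190 118/179  99/155  93/122 100/110 104/108 105/106 100/ 92 101/ 79
228 209/192 169/147 126/ 96 104/ 88 109/12
[... 1881 characters left out ...]
/182 178/180 168/165 149/143 130/113 113/ 80
240 108/ 54 107/ 52 107/ 50 108/ 53 108/ 53 106/ 51 108/ 56 116/ 71 127/ 93 139/115 152/135 157/145 161/152 162/153 159/149 152/140 140/125 124/101 112/ 78 105/ 60
241 112/ 62 109/ 57 106/ 52 108/ 53 107/ 53 107/ 53 107/ 52 110/ 57 112/ 62 117/ 75 124/ 91 129/100 129/102 131/105 131/103 123/ 92 117/ 82 111/ 67 107/ 57 105/ 53
242 131/ 95 122/ 81 116/ 71 112/ 64 109/ 59 110/ 57 111/ 56 108/ 53 107/ 54 109/ 57 112/ 61 113/ 64 113/ 65 114/ 69 111/ 63 113/ 64 110/ 59 109/ 55 106/ 51 108/ 53
243 169/147 157/133 145/118 138/107 129/ 94 123/ 82 116/ 70 111/ 64 112/ 62 110/ 58 108/ 53 107/ 51 109/ 53 108/ 56 108/ 53 108/ 52 108/ 54 111/ 55 109/ 55 108/ 52
```

```bash
cat >> h.py <<'E'
def R(deg):
    t=np.radians(deg);x=np.array([0,0,-1.]);z=np.array([np.cos(t),np.sin(t),0]);return np.stack([x,np.cross(z,x),z],1)
G=np.array([.5182,.2064]);B={"L":np.array([.6387,.0952]),"M":np.array([.6417,-.0328]),"R":np.array([.6307,-.1662])}
def st(m=""):
    s=sense();print(m,"t",round(s["time_s"],2),"p",s["position"].round(4),"f",s["wrist_force"].round(1),"gap",round(s["finger_gap"],4));return s
E
python3 - <<'E'
from h import *
for th in(-70.3,109.7,49.7,-10.3,-130.3,169.7):
    out=[]
    for p in([*G,.26],[*G,.1005],[*B["L"],.15],[*B["M"],.15],[*B["R"],.15]):
        q=inverse_kinematics(p,R(th)); out.append(None if q is None else np.round(q,2).tolist())
    print(th,*out,sep="\n  ")
E
```

```text
-70.3
  [0.26, 0.42, -0.93, 1.77, 0.37, 1.13, -2.02]
  [0.09, 0.58, -0.73, 1.93, 0.51, 0.83, -2.14]
  [0.29, 0.64, -0.74, 1.68, 0.49, 1.02, -1.84]
  [0.33, 0.57, -0.49, 1.7, 0.31, 0.95, -1.5]
  [0.48, 0.57, -0.41, 1.68, 0.27, 0.95, -1.25]
109.7
  [0.39, 0.53, -1.17, 1.77, 0.52, 1.2, 0.99]
  [0.26, 0.69, -0.99, 1.92, 0.72, 0.94, 0.83]
  [0.52, 0.85, -1.18, 1.67, 0.84, 1.22, 1.05]
  [0.72, 0.85, -1.18, 1.67, 0.83, 1.21, 1.25]
  [0.91, 0.86, -1.18, 1.65, 0.84, 1.23, 1.46]
49.7
  [0.34, 0.48, -1.07, 1.77, 0.45, 1.17, -0.0]
  [0.28, 0.71, -1.02, 1.92, 0.75, 0.96, -0.24]
  [0.35, 0.68, -0.84, 1.68, 0.57, 1.05, 0.2]
  [0.53, 0.66, -0.81, 1.68, 0.54, 1.04, 0.41]
  [0.73, 0.67, -0.79, 1.66, 0.54, 1.04, 0.63]
-10.3
  [0.31, 0.46, -1.02, 1.77, 0.42, 1.16, -1.02]
  [0.35, 0.79, -1.16, 1.91, 0.86, 1.04, -1.37]
  [0.35, 0.68, -0.85, 1.68, 0.57, 1.05, -0.85]
  [0.44, 0.61, -0.66, 1.69, 0.43, 0.99, -0.55]
  [0.61, 0.61, -0.61, 1.67, 0.4, 0.99, -0.32]
-130.3
  [-1.02, 0.32, 0.72, 1.84, -0.24, 1.07, -2.48]
  [-0.85, 0.51, 0.53, 1.98, -0.37, 0.74, -2.38]
  [-0.71, 0.62, 0.72, 1.74, -0.48, 0.97, -2.07]
  [0.19, 0.54, -0.28, 1.71, 0.18, 0.92, -2.44]
  [0.29, 0.54, -0.14, 1.69, 0.09, 0.92, -2.15]
169.7
  [0.39, 0.53, -1.17, 1.77, 0.52, 1.2, 2.04]
  [0.36, 0.81, -1.18, 1.91, 0.88, 1.06, 1.75]
  [0.52, 0.85, -1.18, 1.67, 0.84, 1.22, 2.1]
  [0.72, 0.85, -1.18, 1.67, 0.83, 1.21, 2.29]
  [-0.49, 0.8, 1.11, 1.74, -0.79, 1.12, -2.45]
```

```bash
python3 - <<'E'
from h import *
T=49.7
command_gripper(.085)
movep([*G,.24],R(T));st("above")
move_l([*G,.1005],feed=.12);st("down")
command_gripper(.0,60);s=st("closed")
p,d=camera("scene");cv2.imwrite("pics/g1.png",cv2.resize(p[180:320,360:500][:,:,::-1],None,fx=4,fy=4,interpolation=cv2.INTER_CUBIC))
E
```

```text
above t 3.6 p [0.5187 0.2055 0.2398] f [-1.3 -0.4  1.3] gap 0.0854
down t 4.92 p [0.5187 0.2068 0.1013] f [0.2 0.9 0.6] gap 0.0849
closed t 5.5 p [0.5183 0.2064 0.1008] f [-0.2 -0.8  3.8] gap 0.0234
```

View pics/g1.png

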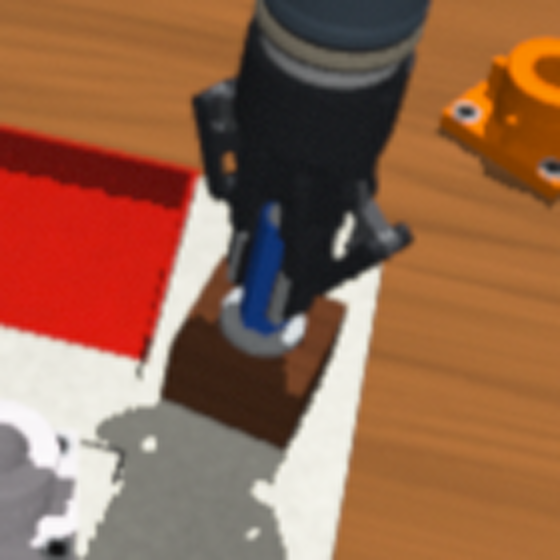

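Gap is 23.4 mm, so the handle is held on its flats. Next is the left carrier, stopping on force.

```bash
cat >> h.py <<'E'
T=49.7
GP=np.array([.5183,.2064,.1008])
def probe(c,zend=.1043,f=6):
    """descend at c; return (z reached). spiral offsets if caught on the mouth"""
    offs=[(0,0)]+[(r*np.cos(a),r*np.sin(a)) for r in(.0025,.0045) for a in np.arange(0,2*np.pi,np.pi/3)]
    for o in offs:
        x,y=c[0]+o[0],c[1]+o[1]
        s=sense()
        if np.hypot(s["position"][0]-x,s["position"][1]-y)>.0005: move_l([x,y,max(.148,s["position"][2] if s["position"][2]>.15 else .148)],feed=.08)
        hit=move_l([x,y,zend],feed=.05,until_force=f)
        s=st(f"probe {np.round(o,4)} hit {hit}")
        if s["position"][2]<.137: return s,o
    return s,None
E
python3 - <<'E'
from h import *
move_l([GP[0],GP[1],.19],feed=.2);st("lift")
move_l([*B["L"],.165],feed=.25);st("overL")
p,d=camera("scene");cv2.imwrite("pics/l1.png",cv2.resize(p[180:340,280:480][:,:,::-1],None,fx=3.5,fy=3.5,interpolation=cv2.INTER_CUBIC))
E
```

```text
lift t 6.15 p [0.5177 0.2055 0.1888] f [-0.4 -0.8 -3.2] gap 0.0235
overL t 6.97 p [0.6371 0.0972 0.1646] f [-0.9  1.9 -2.6] gap 0.0233
```

View pics/l1.png

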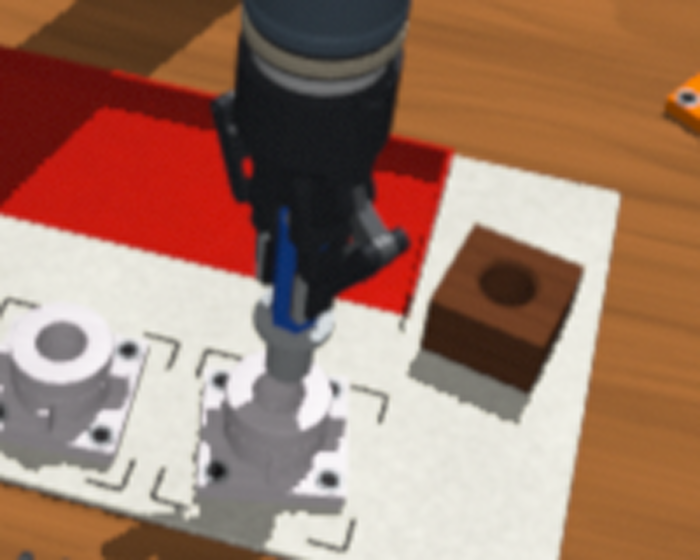

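The view shows the gauge upright over the left bore, and the empty stand hole at about (425,261) in full-frame pixels. I'll lower it now.

```bash
python3 - <<'E'
from h import *
print("hole",ray("scene",[(424.9,260.9)],.051))
sleep(.3);st()
s,o=probe(B["L"])
E
```

```text
hole [[0.51909067 0.2081324  0.051     ]]
 t 7.32 p [0.6383 0.0959 0.1654] f [-1.   0.2 -2.4] gap 0.0235
probe [0 0] hit True t 8.73 p [0.6385 0.0951 0.1048] f [-0.6 -0.5  6.1] gap 0.0236
```

The pin went to the collar at z=0.1048, so the left bore is good. Middle next.

```bash
python3 - <<'E'
from h import *
sleep(.25)
move_l([*B["L"],.165],feed=.15)
move_l([*B["M"],.165],feed=.25);sleep(.3);st()
s,o=probe(B["M"]);sleep(.25);st()
E
```

```text
t 10.51 p [ 0.6416 -0.0315  0.1651] f [ 0.6  0.3 -2.2] gap 0.0235
probe [0 0] hit True t 11.92 p [ 0.6414 -0.0328  0.1048] f [-1.  -0.4  6.3] gap 0.0234
 t 12.17 p [ 0.6415 -0.0328  0.1048] f [-0.1 -1.1  6. ] gap 0.0232
```

The middle bore is good too. Right next.

```bash
python3 - <<'E'
from h import *
move_l([*B["M"],.165],feed=.15)
move_l([*B["R"],.165],feed=.25);sleep(.3);st()
s,o=probe(B["R"]);sleep(.25);st()
E
```

```text
t 13.72 p [ 0.6308 -0.1648  0.1651] f [-0.1 -0.2 -2.8] gap 0.0235
probe [0 0] hit True t 14.76 p [ 0.6311 -0.1668  0.1264] f [-0.3 -0.3  4.9] gap 0.0231
 t 15.01 p [ 0.6311 -0.1669  0.1264] f [ 0.2 -0.7  4.7] gap 0.0234
```

It stopped at z=0.1264, about 18.4 mm down, so the right carrier is the reject. I'll put the gauge back.

```bash
python3 - <<'E'
from h import *
move_l([*B["R"],.19],feed=.18)
move_l([GP[0],GP[1],.19],feed=.3);sleep(.3);st()
hit=move_l([GP[0],GP[1],.1005],feed=.06,until_force=6);st(f"hit {hit}")
E
```

```text
t 17.27 p [0.5186 0.2056 0.1899] f [-0.7 -0.8 -1.8] gap 0.0233
hit True t 18.72 p [0.5182 0.2064 0.1009] f [-0.6 -0.5  6.8] gap 0.0236
```

```bash
python3 - <<'E'
from h import *
command_gripper(.085);move_l([GP[0],GP[1],.24],feed=.2);st()
p,d=camera("scene");np.savez("s2.npz",p=p,d=d)
q,d2=camera("top")
o=np.zeros((600,800,3),np.uint8)
a=cv2.resize(p[225:345,200:460][:,:,::-1],(780,360),interpolation=cv2.INTER_CUBIC);o[:360,:780]=a
o[360:,:240]=cv2.resize(q[180:220,350:390][:,:,::-1],(240,240),interpolation=cv2.INTER_CUBIC)
o[360:,250:490]=cv2.resize(q[212:252,216:256][:,:,::-1],(240,240),interpolation=cv2.INTER_CUBIC)
o[360:,500:740]=cv2.resize(p[240:300,205:265][:,:,::-1],(240,240),interpolation=cv2.INTER_CUBIC)
cv2.imwrite("pics/s2.png",o)
E
```

```text
t 20.19 p [0.5177 0.2057 0.2389] f [-0.3  0.5 -0.9] gap 0.0846
```

View pics/s2.png

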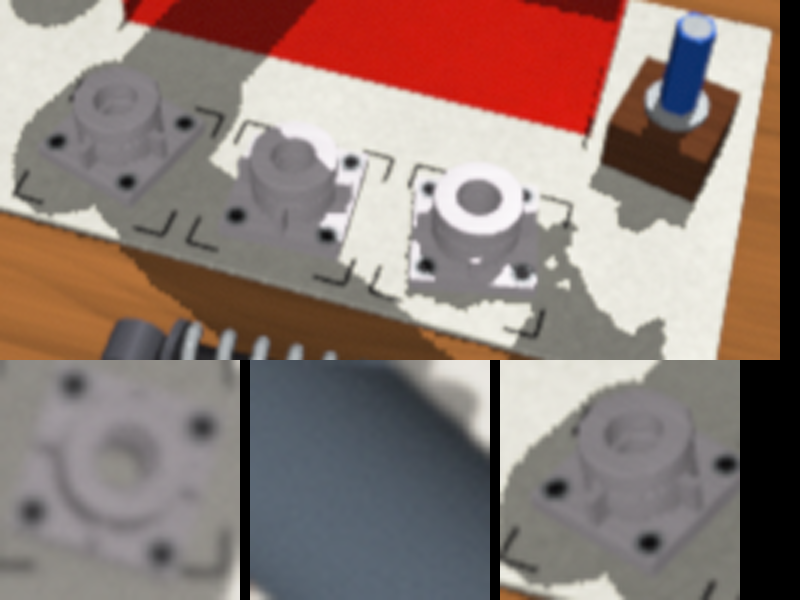

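The gauge is upright in its stand, at (692,90) in the composite. The reject's flange is turned about −18°, with ribs along its axes, so I'll grip the boss on the diagonal (−63°) and slide it into the bay.

```bash
python3 - <<'E'
from h import *
A=R(-63);C=np.array([.6310,-.1666])
for p in([*C,.2],[*C,.052],[.464,-.10,.052],[.464,-.10,.2]):
    q=inverse_kinematics(p,A);print(None if q is None else q.round(2))
movep([*C,.2],A);sleep(.2);st()
hit=move_l([*C,.053],feed=.12,until_force=8);st(f"down {hit}")
p,d=camera("scene");cv2.imwrite("pics/r1.png",cv2.resize(p[160:340,150:400][:,:,::-1],None,fx=3,fy=3,interpolation=cv2.INTER_CUBIC))
E
```

```text
[ 0.57  0.54 -0.54  1.63  0.31  1.06 -1.16]
[ 0.49  0.7  -0.43  1.73  0.38  0.8  -1.22]
[ 0.5   0.49 -0.47  2.15  0.4   0.58 -1.35]
[ 0.67  0.27 -0.64  2.03  0.2   0.9  -1.17]
 t 21.95 p [ 0.6312 -0.1652  0.2001] f [ 0.1 -0.1 -0.7] gap 0.0848
down False t 23.32 p [ 0.6317 -0.1666  0.0539] f [0.5 0.2 0.9] gap 0.0851
```

View pics/r1.png

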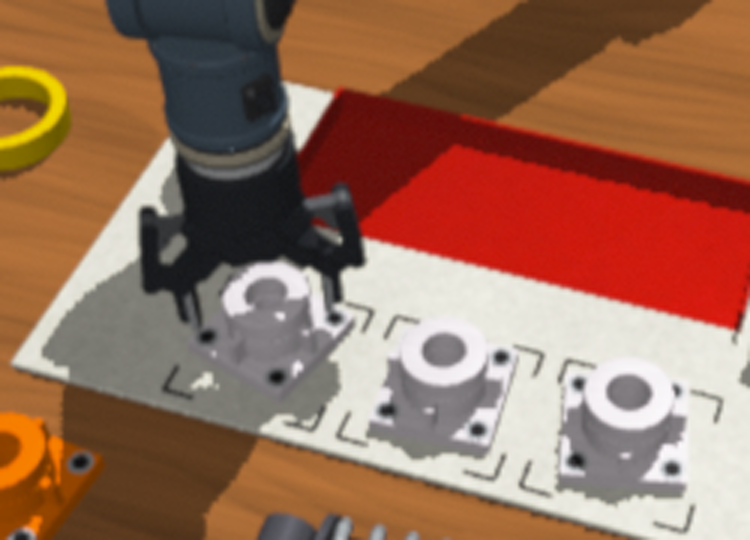

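The open fingers straddle the right boss, at (190,310) and (330,300) in the crop. I'll close and slide.

```bash
python3 - <<'E'
from h import *
command_gripper(.0,40);s=st("closed");z=s["position"][2]
hit=move_l([.464,-.10,z],feed=.08,until_force=25);st(f"slid {hit}")
p,d=camera("scene");cv2.imwrite("pics/r2.png",cv2.resize(p[160:340,150:400][:,:,::-1],None,fx=3,fy=3,interpolation=cv2.INTER_CUBIC))
E
```

```text
closed t 23.74 p [ 0.6311 -0.1658  0.0541] f [-2.5  1.5  4.6] gap 0.0591
slid False t 26.14 p [ 0.464 -0.1    0.054] f [ 3.1 -0.1  3.2] gap 0.0591
```

View pics/r2.png

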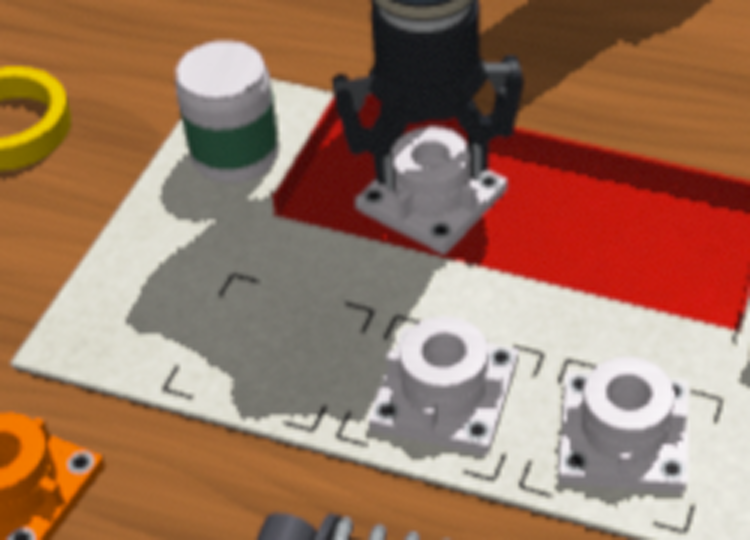

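The carrier is in the bay with its flange corner just inside the open edge. I'll release it and check everything.

```bash
python3 - <<'E'
from h import *
command_gripper(.085);move_l([.464,-.10,.22],feed=.2);movep([.40,-.35,.30],R(-63));st()
p,d=camera("scene");cv2.imwrite("pics/f1.png",p[:,:,::-1])
g=cv2.cvtColor(p,cv2.COLOR_RGB2GRAY)
W=cloud("scene",d)
m=(W[...,2]>.049)&(W[...,2]<.06)
# boss tops by depth
k,l,s,c=cv2.connectedComponentsWithStats(m.astype(np.uint8))
for i in range(1,k):
    if s[i,4]>150:
        e=cv2.minEnclosingCircle(W[l==i][:,:2].astype(np.float32));print(s[i],np.round(e[0],4),round(e[1],4),W[l==i][:,2].mean().round(4))
a=np.load("scene0.npz")["d"];W0=cloud("scene",a);m=(W0[...,2]>.049)&(W0[...,2]<.06);k,l,s,c=cv2.connectedComponentsWithStats(m.astype(np.uint8))
print("initial")
for i in range(1,k):
    if s[i,4]>150:
        e=cv2.minEnclosingCircle(W0[l==i][:,:2].astype(np.float32));print(s[i],np.round(e[0],4),round(e[1],4))
E
```

```text
t 28.61 p [ 0.4006 -0.3482  0.2991] f [-0.1  0.6  0.1] gap 0.0855
[ 84   0  68  14 173] [-0.4076 -1.114 ] 0.1567 0.0544
[559 149  81  59 413] [0.1195 0.5767] 0.1238 0.0549
[574 150  66   8 220] [0.0086 0.6097] 0.0834 0.0545
[281 202  26  20 336] [ 0.4627 -0.1038] 0.0326 0.0539
[403 243  44  36 688] [0.5163 0.2079] 0.0498 0.0523
[283 265  30  25 463] [ 0.6386 -0.0319] 0.0308 0.0541
[345 279  30  25 485] [0.6363 0.0946] 0.0309 0.0543
[492 366  31  31 197] [0.7468 0.3864] 0.0299 0.05
initial
[559 148  81  61 409] [0.1197 0.5766] 0.1224
[574 149  66   9 227] [0.0073 0.6096] 0.0841
[403 243  44  36 689] [0.5167 0.2074] 0.0492
[224 248  29  24 421] [ 0.631  -0.1654] 0.0307
[283 266  30  25 466] [ 0.6412 -0.0315] 0.0308
[345 279  30  27 488] [0.6384 0.0961] 0.0308
[253 331  14  20 152] [ 0.7968 -0.0524] 0.0202
[494 367  32  31 220] [0.7464 0.3862] 0.0294
```

View pics/f1.png

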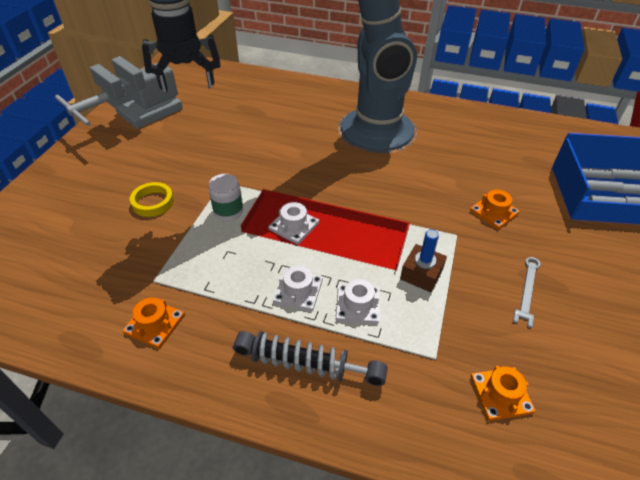

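The final view shows the reject in the bay at (293,218), the two good carriers at (298,288) and (360,300), and the gauge upright in its stand at (428,245). The bystanders look unmoved.

```bash
python3 - <<'E'
from h import *
finish_job()
E
```

```text
the job is handed in; nothing more can be done
```

The right-hand carrier was the reject. It now stands in the red bay, the gauge is back in its stand, and I handed the job in; my last reading was 28.6 s of the 58 s. No verdict was reported.

- **Trials, left to right:** the left and middle bores took the pin to the collar. The right bore stopped it about 18 mm down.
- **Reject carrier:** I gripped it by the boss and slid it along the board. The last picture puts its bore about 12 mm forward of the bay's centre and 70 mm to the right, within the allowed ±152 mm and below the 35 mm limit at the open side. Its top measured 54 mm, so it is flat.
- **Good carriers:** both are flat, within about 3 mm of where they started.
- **Gauge:** upright in its stand, seated at the same height as when I picked it up (0.1 mm different).
- **Other things on the bench:** by eye, the bystanders and the orange look-alikes have not moved. The robot was clear of everything at hand-in.

No check failed. The two cameras disagreed by about 2 mm throughout, within their calibration; I averaged them, and each trial went in at the first attempt.

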